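Dose two laundry tablets from the gate dispenser

TASK

Set the dosing scoop upright on the counter with its cup centred under the dispenser's spout, then slide the gate open just far enough, by its lug, to drop exactly two tablets into the scoop. Slide the gate fully shut again and leave the scoop where it is with the two tablets in it; do not touch the tablets, and do not displace or knock over the jar, tub, box and bottle standing around.

Things in the scene. Friction and masses are not known exactly. Their poses are not given: they have to be found in the camera images.
- dispenser: Fixed tablet dispenser, 70 x 231 x 150 mm (x, y, z), yaw varies. Origin on the table under the spout's middle; z up, -x its front (towards the robot), y along its six lanes, which stand open at the top at z = 127 to 148 mm. Front face of the lanes at x = -19 mm. Two white side legs, 70 mm deep, centred at y = -112.5 and +112.5 mm; the space between them under the spout is open to the front.
- gate (a joint): Travel in m of the steel gate along the dispenser's +y: 0 shut, 0.190 end. A 5 mm plate, top at z = 125 mm, that carries all tablets; its trailing edge is at dispenser y = -106 mm + travel. It uncovers lane after lane from y = -80 mm on: a tablet drops once the edge is 12 mm past its lane's centre, and may tip in from the centre on. Stays where left; friction 2 N. Starts up to 8 mm open.
- lug_top (a point): Top centre of the gate's push lug, an upright black block 12 (x) x 14 (y) x 56 mm (z) in front of the lanes, moving with the gate: at dispenser x = -46 mm, y = -70 mm + travel. Its top is 180.5 mm, its foot (on a flat tab of the gate) 125 mm above the table. Push it sideways, along the dispenser's y.
- spout (a point): Middle of the spout's lower edge, 62 mm above the table; opening 60 mm (dispenser y) by 30 mm (x), under a funnel that spans all lanes. A 20 mm high foot bar crosses 53 to 59 mm behind it on the table.
- scoop: Loose white dosing scoop, about 80 g: open square cup 84 x 84 x 48 mm, walls 4 mm, with a straight level handle 14 mm wide and 12 mm thick along the scoop's -x out to x = -144 mm, its middle 36 mm above the underside. Origin at the centre of the cup's underside. Starts on the table left or right of the dispenser (the blue tub has the other side).
- scoop_in (a point): Centre of the cup's inner floor, 5 mm above the scoop's underside.
- scoop_grip (a point): Point on the handle's middle line, at scoop x = -120 mm, 36 mm above the scoop's underside: gripped here across the 14 mm width, the hand stays clear of dispenser and lug when the cup is under the spout.
- lane_first (a point): Centre of the first lane (dispenser y = -80 mm, the first that the gate uncovers), at the gate's top, 125 mm above the table. The other five follow every 32 mm towards +y, the last at y = 80 mm. Each lane is 29 mm wide (y) and 30 mm deep (x), with 3 mm walls between; four hold one tablet each, two are blanked off.
- tablet0_center (a point): Centre of a hard white ball-shaped detergent tablet, diameter 26 mm, 15 g. At the start it lies alone in one of the six lanes, on the gate, its centre 138 mm above the table, its top just above the lane walls.
- tablet1_center (a point): Centre of a hard white ball-shaped detergent tablet, diameter 26 mm, 15 g. At the start it lies alone in one of the six lanes, on the gate, its centre 138 mm above the table, its top just above the lane walls.
- tablet2_center (a point): Centre of a hard white ball-shaped detergent tablet, diameter 26 mm, 15 g. At the start it lies alone in one of the six lanes, on the gate, its centre 138 mm above the table, its top just above the lane walls.
- tablet3_center (a point): Centre of a hard white ball-shaped detergent tablet, diameter 26 mm, 15 g. At the start it lies alone in one of the six lanes, on the gate, its centre 138 mm above the table, its top just above the lane walls.
- blank0: Fixed flat-topped grey blanking block 29 x 28 x 18 mm, filling one lane of the dispenser; that lane holds no tablet. Origin at the centre of its underside, 130 mm above the table.
- blank1: Fixed flat-topped grey blanking block 29 x 28 x 18 mm, filling one lane of the dispenser; that lane holds no tablet. Origin at the centre of its underside, 130 mm above the table.
- tub: Bystander: loose blue screw-top tub, diameter 72 mm, 90 mm high, beside the dispenser. Origin at the centre of its underside.
- jar: Bystander: loose small amber jar, diameter 44 mm, 60 mm high, in front of the dispenser, left of the way in. Origin at the centre of its underside.
- soap_box: Bystander: loose white card box 70 x 36 x 50 mm (its x, y, z), in front of the dispenser, right of the way in. Origin at the centre of its underside.
- pump_bottle: Bystander: loose pink pump bottle, diameter 64 mm, 177 mm high, its nozzle pointing to its -x and reaching 35 mm from the axis, behind the dispenser's right end. Origin at the centre of its underside.

How it is judged:
By the outcome, as a careful person would: the job done as asked, in the order asked, and still so for the second after the job is handed in, with the robot touching nothing.
It also fails if it takes over 72 s, if anything falls off the work surface, if the arm or the gripper's body presses on something with over 40 N, if the wrist force passes 120 N, or if a joint passes its speed limit or range.

ROBOT

A 6-joint arm with a two-finger parallel gripper is mounted at the origin on the work surface. World frame = base frame: x ahead of the robot, y to its left, z up, the work surface at z = 0. Lengths are in mm, angles in rad, forces in N, time in s.
With the tool pointing down it reaches from about 275 to 750 mm from the base axis. Payload 10.2 kg.
Tool frame: the origin (TCP) lies midway between the tips of the shut fingers; the grasp point (between the pads) lies 19 mm behind it; z points along the fingers, y is the line along which they close (so a half turn about z gives the same grasp; the last joint's range is limited). The gripper opens to 85 mm and grips with 20 to 120 N. Pads are 22 mm wide; open, the fingers measure 114 mm over their backs; the gripper's body (76 mm by 85 mm) begins 54 mm behind the grasp point. The pads swing forward as they close: fully open they stand 13 mm farther back than shut.
Start: joints at [-1.503, 0.313, 1.498, -0, 1.331, -0.223], TCP at [150.514, -502.968, 198.494] pointing down, gripper open.
Joint ranges: [-2.94, 2.94], [-0.97, 2.17], [0.19, 2.56], [-1.23, 4.37], [0.02, 3.11], [-2.88, 2.88]. Speed limits (rad/s): [2.39, 2.39, 3.01, 3.14, 3.14, 3.14].

INTERFACE

Orientations are given as a unit quaternion [w, x, y, z].
In Python, from rig import ctrl gives the robot as it stands.
- The arm moves only by the tool send_rows, never from a script. Its argument "targets" is a list of rows, each an object with "offset": the shift along the world's x, y, z in cm, a list of three; "spin": the turn about the world's z in rad. A call has 1 to 8 rows; each row is the pose to reach, as a shift and turn from the pose commanded when the call began; what a row does not reach only later rows make up. A row lasts 1/12 s, in which the tool goes at most 41.7 mm and 7.16 degrees, less where a joint would pass 70% of its speed; a pose out of reach is approached as far as the arm can. A call with a gripper value outside its range is refused whole. "grip" is the opening, from 0 (shut) to 1 (fully open), set as the call begins (left out, the last holds). The fingers move at their own pace and stop on an object; "squeeze" is the grip in N (left out, the last holds). Time passes only in rows, so rows that repeat a pose let the fingers close. It gives the time, the measured TCP pose, the force, the opening and the grip force at its end, in the units of the state.
- ctrl.sense(): the state, without advancing time (a new reading comes with each control period).
- ctrl.capture(name): name is "side" or "top"; returns (picture, depth): 420x560x3 uint8, red, green, blue; 420x560 float32, mm along the optical axis (not along the pixel's ray), 0 where there is no reading.
- ctrl.calibration(name): a dict with "fx", "fy", "cx", "cy" (pixels), "k1" (the pictures are not rectified: a ray, as slopes to the right and down, at radius r is drawn at 1 + k1 r^2 times it, then the intrinsics apply), "view" (4x4, takes a point from world to camera coordinates). Camera axes: x right, y down, z forward; pixel columns grow to the right and rows downward; lengths in mm; the calibration is good to about 2 mm. A picture is of the moment at which its call begins. calibration takes no time and is no camera call.
- ctrl.finish_job(): hands the job in; it is judged then, once.
Trained networks look in the newest picture that a camera, given by its name, has taken for a name from the list of things; names that differ only in an ending like _2 or _b are one class to them, and where a whole thing is asked for, a point or a joint stands for the part that bears it (a point fixed in the world has none). Each returns a list of dicts, best first, with "conf" (0 to 1); they miss things now and then, are a little off and sometimes report something else, mostly with a low value. They report only what shows in the picture. A call takes as long as a camera call.
- ctrl.search_frame(camera, query): "box" ([left, top, right, bottom] in pixels, round what is visible of it).
- ctrl.place_of(camera, query): "uv" ([column, row] in pixels: a listed point, or the origin of a listed thing).
The state is a dict: "time_s": time; "joints": joint angles; "dq": joint speeds; "tau": joint torques, N m; "eef_pos": TCP position; "ee_rot": TCP orientation; "force": force on the tool from outside, world axes, zero at the start; "wrist_torque": the same for the moment, N m; "grip_width": opening from 0.0 (shut) to 1.0 (fully open); "grip_force": force on a finger pad.
Only numpy, scipy, OpenCV 4.12 (cv2) and the standard library are available. Lean on these libraries where they do the work, as an engineer would, in place of code of your own. Each camera call takes 0.05 s, during which the arm holds its last target. There are 200 camera calls.

## Working session

There is one attempt and no reset: what is moved stays moved. The work goes in short steps, Python scripts to look and compute and a tool call to move; the robot and the scene stay as the last step left them, time stands still between calls to the robot, and variables do not carry over. Pictures are saved under pics/ and viewed, at most 10 in all, crops included, and the job is handed in when it is done.

Besides the shell and the picture viewer there is one more tool, called after "Emit:" as name([rows], argument=value, ...), one row to a line, values as JSON. send_rows: Moves the arm, as the interface text tells. Its arguments: {"type":"object","properties":{"targets":{"type":"array"},"grip":{"type":"number"},"squeeze":{"type":"number"}},"required":["targets"]}

```bash
ls; mkdir -p pics; cat > h.py <<'E'
import numpy as np, cv2
from rig import ctrl
def ray(cam,uv):
    c=ctrl.calibration(cam); V=np.array(c["view"])
    xd=np.array([(uv[0]-c["cx"])/c["fx"],(uv[1]-c["cy"])/c["fy"]]); x=xd.copy()
    for _ in range(20): x=xd/(1+c["k1"]*(x@x))
    R=V[:3,:3]; return -R.T@V[:3,3], R.T@np.array([x[0],x[1],1.0])
def at_z(cam,uv,z):
    o,d=ray(cam,uv); return o+d*(z-o[2])/d[2]
def at_depth(cam,uv,dep):
    o,d=ray(cam,uv); return o+d*dep
def proj(cam,p):
    c=ctrl.calibration(cam); V=np.array(c["view"]); q=V[:3,:3]@np.array(p)+V[:3,3]
    x=q[:2]/q[2]; x=x*(1+c["k1"]*(x@x)); return np.array([c["fx"]*x[0]+c["cx"],c["fy"]*x[1]+c["cy"]])
def tri(a,ua,b,ub):
    o1,d1=ray(a,ua);o2,d2=ray(b,ub); s=np.linalg.lstsq(np.c_[d1,-d2],o2-o1,rcond=None)[0]
    p,q=o1+s[0]*d1,o2+s[1]*d2; return (p+q)/2,np.linalg.norm(p-q)
E
python3 - <<'E'
from h import *
for c in("top","side"):
    p,d=ctrl.capture(c); cv2.imwrite(f"pics/{c}0.png",p[:,:,::-1]); np.save(f"{c}0.npy",d)
    print(c,ray(c,(280,210)))
    for q in ["dispenser","lug_top","spout","scoop","scoop_in","scoop_grip","lane_first","tablet0_center","blank0","tub","jar","soap_box","pump_bottle"]:
        print(q,[(np.round(r["uv"],1).tolist(),round(r["conf"],2)) for r in ctrl.place_of(c,q)][:6])
E
```

```text
pics
top (array([ 391.86607112,  -23.36667591, 1210.79358399]), array([ 0.16514851,  0.01246787, -0.98636583]))
dispenser [([279.6, 209.5], 0.81), ([417.2, 240.0], 0.67)]
lug_top [([310.1, 208.9], 0.81), ([344.5, 248.8], 0.56)]
spout [([281.2, 203.6], 0.65), ([429.6, 292.0], 0.59)]
scoop [([418.6, 244.9], 0.76)]
scoop_in [([415.1, 241.2], 0.56)]
scoop_grip [([428.7, 289.8], 0.75)]
lane_first [([314.5, 191.9], 0.61)]
tablet0_center [([316.8, 191.6], 0.67), ([275.3, 198.4], 0.5)]
blank0 [([301.6, 194.0], 0.5), ([286.6, 194.9], 0.45), ([427.1, 291.2], 0.29)]
tub [([145.9, 232.4], 0.94)]
jar [([245.1, 272.5], 0.63)]
soap_box [([340.1, 249.9], 0.81)]
pump_bottle [([350.5, 161.7], 0.87), ([429.2, 290.3], 0.7), ([257.8, 203.1], 0.47)]
side (array([ 359.27104514, -918.69770641,  989.47129163]), array([ 0.14647719,  0.72725215, -0.67106374]))
dispenser [([299.2, 242.5], 0.86)]
lug_top [([296.8, 216.7], 0.78)]
spout [([298.5, 230.7], 0.83)]
scoop [([298.8, 353.1], 0.86), ([297.7, 215.7], 0.74)]
scoop_in [([299.4, 352.7], 0.77)]
scoop_grip [([246.3, 360.9], 0.98)]
lane_first [([315.4, 232.5], 0.69)]
tablet0_center [([298.5, 207.4], 0.6)]
blank0 [([304.3, 214.4], 0.58), ([308.7, 219.5], 0.48), ([293.9, 197.3], 0.39), ([245.5, 359.2], 0.32)]
tub [([254.7, 174.7], 0.87)]
jar [([238.8, 233.1], 0.51)]
soap_box [([302.9, 244.3], 0.73), ([299.9, 353.1], 0.66), ([273.9, 292.0], 0.62)]
pump_bottle [([361.8, 284.7], 0.96)]
```

```bash
python3 - <<'E'
from h import *
a=cv2.imread("pics/top0.png")[110:350,110:510]; cv2.imwrite("pics/topc.png",cv2.resize(a,(800,480),interpolation=cv2.INTER_CUBIC))
a=cv2.imread("pics/side0.png")[130:410,180:420]; cv2.imwrite("pics/sidec.png",cv2.resize(a,None,fx=2.1,fy=2.1,interpolation=cv2.INTER_CUBIC))
f=lambda c,q: ctrl.place_of(c,q)[0]["uv"]
for q,z in [("lug_top",180.5),("spout",62),("dispenser",0),("scoop",0),("scoop_in",5),("scoop_grip",36),("lane_first",125),("tub",0),("jar",0),("soap_box",0),("pump_bottle",0)]:
    A,B=f("top",q),f("side",q); print(q,at_z("top",A,z).round(),at_z("side",B,z).round(),tri("top",A,"side",B)[0].round(),round(tri("top",A,"side",B)[1]))
# rim of cup, dispenser top
d=np.load("top0.npy"); P=np.array([[at_depth("top",(u,v),d[v,u]) if d[v,u]>0 else (np.nan,)*3 for u in range(560)] for v in range(420)]); np.save("P.npy",P)
E
```

```text
lug_top [565. -74. 180.] [570. -76. 180.] [568. -74. 179.] 5
spout [599. -12.  62.] [592.  -8.  62.] [595. -12.  66.] 8
dispenser [596.  -7.   0.] [597.   6.   0.] [594.  -7.  14.] 1
scoop [ 500. -346.    0.] [ 509. -332.    0.] [ 502. -342.   16.] 8
scoop_in [ 509. -337.    5.] [ 510. -335.    5.] [ 509. -336.    7.] 1
scoop_grip [ 391. -353.   36.] [ 388. -344.   36.] [ 389. -350.   46.] 3
lane_first [613. -88. 125.] [616. -87. 125.] [614. -88. 126.] 3
tub [547. 323.   0.] [533. 345.  -0.] [536. 317.  22.] 15
jar [442.  80.   0.] [438.  87.   0.] [440.  80.   7.] 5
soap_box [ 492. -153.    0.] [606.  -3.   0.] [ 523. -144.  156.] 88
pump_bottle [ 714. -188.    0.] [ 716. -181.    0.] [ 712. -187.    9.] 2Traceback (most recent call last):
  File "<stdin>", line 8, in <module>
  File "h.py", line 11, in at_depth
    o,d=ray(cam,uv); return o+d*dep
        ~~~^^^^^^^^
  File "h.py", line 4, in ray
    c=ctrl.calibration(cam); V=np.array(c["view"])
ValueError: time passes only in moves, steps and waits
```

View pics/topc.png

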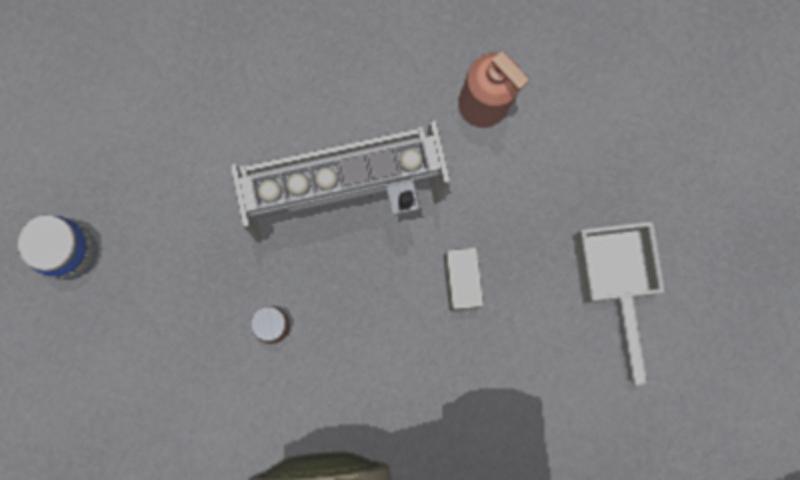

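View pics/sidec.png

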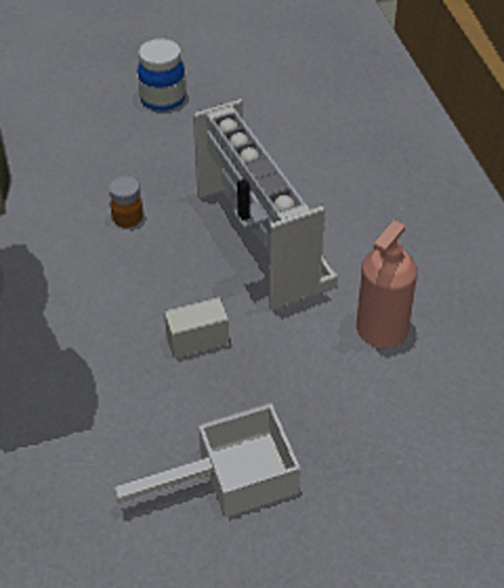

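The first lane (right, about (316,190) in the top view) and lanes 4–6 hold tablets. Lanes 2 and 3 are blanked off. To drop two tablets, the edge must stop between y=28 and y=48, so travel is about 142 mm. The scoop is at the right at about (420,243), with its handle towards the robot. The jar and box flank the way in.

```bash
cat >> h.py <<'E'
_C={c:ctrl.calibration(c) for c in("top","side")}
_cal=ctrl.calibration
class _K:
    def __getattr__(s,n): return getattr(_rig,n)
    def calibration(s,c): return _C[c]
_rig=ctrl; ctrl=_K()
def cloud(cam,d):
    c=_C[cam]; v,u=np.mgrid[:420,:560]; K=np.array([[c["fx"],0,c["cx"]],[0,c["fy"],c["cy"]],[0,0,1]])
    n=cv2.undistortPoints(np.c_[u.ravel(),v.ravel()].astype(float)[:,None],K,np.array([c["k1"],0,0,0.]))[:,0]
    V=np.array(c["view"]); q=np.c_[n,np.ones(len(n))]*d.reshape(-1,1)
    P=(q-V[:3,3])@V[:3,:3]; P[d.ravel()==0]=np.nan; return P.reshape(420,560,3)
E
python3 - <<'E'
from h import *
s=ctrl.sense(); print(s["time_s"],s["eef_pos"],s["ee_rot"],s["grip_width"])
P=cloud("top",np.load("top0.npy")); img=cv2.imread("pics/top0.png")
def box(m,name):
    pts=P[m][:,:2].astype(np.float32); r=cv2.minAreaRect(pts); print(name,len(pts),np.round(r[0],1),np.round(r[1],1),round(r[2],1))
Z=P[...,2]; X=P[...,0];Y=P[...,1]
print("table z",np.nanmedian(Z[250:260,300:320]))
near=lambda x,y,r:(abs(X-x)<r)&(abs(Y-y)<r)
box((Z>40)&(Z<55)&near(509,-336,75)&(X>455),"cup rim")
m=(Z>30)&(Z<50)&(X<455)&(X>340)&near(400,-350,80); pts=P[m][:,:2].astype(np.float32); print("handle",len(pts),pts[:,0].min(),cv2.fitLine(pts,cv2.DIST_HUBER,0,.01,.01).ravel())
box((Z>45)&near(442,80,40)&(Z<75),"jar"); box((Z>40)&near(492,-153,60)&(Z<60),"box")
box((Z>165)&near(566,-75,25),"lug"); 
g=cv2.cvtColor(img,cv2.COLOR_BGR2GRAY)
big=cv2.resize(g[170:220,220:340],None,fx=8,fy=8,interpolation=cv2.INTER_CUBIC)
c=cv2.HoughCircles(big,cv2.HOUGH_GRADIENT,1,80,param1=80,param2=15,minRadius=35,maxRadius=60)
if c is not None:
  for u,v,r in c[0]:
    uv=((u+.5)/8+219.5,(v+.5)/8+169.5); print("circ",np.round(uv,1),r/8,at_z("top",uv,138).round(1))
for z0,z1 in((127,170),):
    box((Z>140)&(Z<165)&near(600,-10,140)&(X>540),"disp top")
E
```

```text
2.5 [ 150.52702325 -502.96864578  198.51761637] [ 1.93340423e-05  9.89447045e-01  1.44894944e-01 -4.70678780e-06] 0.999727674063811
table z -1.274116288977429
cup rim 311 [ 501.9 -339.8] [94.  87.2] 5.7
handle 283 364.84988 [ 9.9288708e-01  1.1905968e-01  4.0942377e+02 -3.4752740e+02]
jar 233 [443.3  77.9] [37.5 36.9] 88.7
box 462 [ 490.7 -152.6] [70.1 36.2] 3.8
lug 42 [567.6 -80.4] [11.6 13.7] 12.2
disp top 1642 [592.  -11.5] [ 87.1 230.9] 11.3
```

```bash
python3 - <<'E'
from h import *
P=cloud("top",np.load("top0.npy")); Z=P[...,2]
m=(Z>130)&(Z<165)&(abs(P[...,0]-600)<90)&(abs(P[...,1]+10)<150)
q=P[m]
for yaw in (11,11.5,12):
    t=np.radians(yaw); R=np.array([[np.cos(t),np.sin(t)],[-np.sin(t),np.cos(t)]])
    l=(q[:,:2]-[596,-11])@R.T
    print(yaw,"y ext",np.percentile(l[:,1],[0,.5,99.5,100]).round(1))
    for y0 in (-112,112):
        e=l[(abs(l[:,1]-y0)<6)&(q[:,2]>142)]; print(" leg",y0,len(e),np.percentile(e[:,0],[0,3,97,100]).round(1),e[:,1].mean().round(1))
    # rear/front walls
    for lo in range(-90,100,30):
        e=l[(abs(l[:,1]-lo)<15)&(q[:,2]>140)]; print("  ",lo,np.percentile(e[:,0],[3,50,97]).round(1),end="")
    print()
img=cv2.imread("pics/top0.png").astype(int)
# bright yellowish tablets: connected blobs
g=cv2.resize(img[165:225,220:345].astype(np.uint8),None,fx=6,fy=6,interpolation=cv2.INTER_CUBIC); cv2.imwrite("pics/disp.png",g)
for (u,v) in [(244.5,205),(258.5,202),(273,199),(315.5,189.5)]:
    k=img[int(v)-9:int(v)+10,int(u)-9:int(u)+10]; w=np.clip(k.min(2)-150,0,None)*1.; yy,xx=np.mgrid[:19,:19]; r=(yy-9)**2+(xx-9)**2<64; w=w*r
    uv=(int(u)-9+(w*xx).sum()/w.sum(),int(v)-9+(w*yy).sum()/w.sum()); print(np.round(uv,1),at_z("top",uv,140).round(1))
E
```

```text
11 y ext [-115.3 -114.1  115.   115.6]
 leg -112 118 [-30.3 -28.4  37.1  40.1] -110.9
 leg 112 119 [-30.8 -29.1  34.3  39. ] 111.4
   -90 [-13.5   4.4  23.8]   -60 [-46.7   3.4  23. ]   -30 [-13.3   4.8  22.6]   0 [-13.7   4.5  22.7]   30 [-14.    3.2  23.4]   60 [-14.1   3.2  23. ]   90 [-14.3   3.3  22.8]
11.5 y ext [-115.1 -114.2  115.   115.7]
 leg -112 118 [-31.3 -29.3  36.1  39.2] -110.9
 leg 112 120 [-29.8 -28.1  35.3  39.9] 111.4
   -90 [-14.2   3.6  23. ]   -60 [-47.2   2.8  22.5]   -30 [-13.7   4.5  22.5]   0 [-13.8   4.5  22.8]   30 [-13.7   3.6  23.6]   60 [-13.5   3.6  23.4]   90 [-13.4   4.2  23.5]
12 y ext [-115.  -114.3  114.9  115.9]
 leg -112 119 [-32.2 -30.3  35.1  38.2] -110.9
 leg 112 120 [-28.8 -27.1  36.3  40.9] 111.3
   -90 [-14.9   2.9  22.3]   -60 [-47.8   2.4  22.1]   -30 [-14.    3.8  22.4]   0 [-13.7   4.5  22.9]   30 [-13.5   3.9  23.8]   60 [-13.    4.1  23.9]   90 [-12.5   4.9  24.2]
[244. 205.] [584.2  69.2 140. ]
[258.3 201.7] [590.8  37.6 140. ]
[272.8 198.8] [596.5   5.5 140. ]
[315.3 189.3] [615.8 -88.9 140. ]
```

View pics/disp.png

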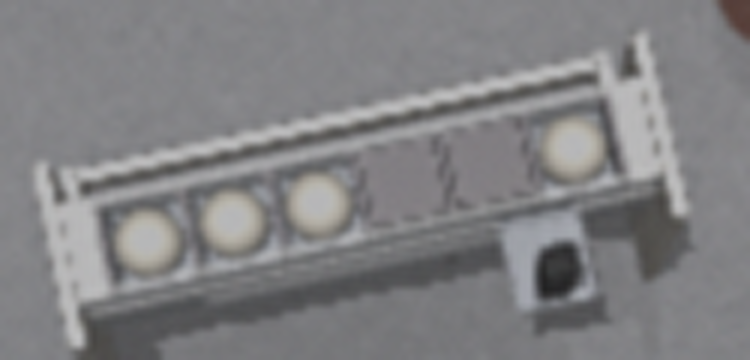

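The top crop confirms tablets in lanes 1, 4, 5 and 6, with the lug near (313,209) in the full picture. The dispenser origin is about (600,-10) with yaw 0.198. The scoop grip is about (389,-350) with yaw 0.119.

Emit:
send_rows([
  {"offset": [3.4,2.2,-0.5],"spin": -0.1},
  {"offset": [6.8,4.4,-1.5],"spin": -0.172},
  {"offset": [10.2,6.5,-3],"spin": -0.172},
  {"offset": [13.6,8.7,-5],"spin": -0.172},
  {"offset": [17,10.9,-7],"spin": -0.172},
  {"offset": [20.4,13.1,-9],"spin": -0.172},
  {"offset": [23.85,15.3,-10.5],"spin": -0.172},
  {"offset": [23.85,15.3,-10.5],"spin": -0.172},
], grip=0.6)

```text
time_s: 3.17
eef_pos: [391.5, -346.3, 91.3]
ee_rot: [-0.002, 0.998, 0.061, -0.001]
force: [0.7, 0.1, -0.4]
grip_width: 0.6
grip_force: 0.0
```

Emit:
send_rows([
  {"offset": [0,0,-2.5],"spin": 0},
  {"offset": [0,0,-5],"spin": 0},
  {"offset": [0,0,-7],"spin": 0},
  {"offset": [0,0,-7.5],"spin": 0},
  {"offset": [0,0,-7.5],"spin": 0},
])

```text
time_s: 3.58
eef_pos: [388.5, -349.7, 17.7]
ee_rot: [-0.001, 0.998, 0.059, -0.001]
force: [0.5, -0.6, -0.2]
grip_width: 0.6
grip_force: 0.0
```

Emit:
send_rows([
  {"offset": [0,0,0],"spin": 0},
  {"offset": [0,0,0],"spin": 0},
  {"offset": [0,0,0],"spin": 0},
  {"offset": [0,0,0],"spin": 0},
  {"offset": [0,0,0],"spin": 0},
  {"offset": [0,0,0],"spin": 0},
], grip=0, squeeze=60)

```text
time_s: 4.08
eef_pos: [389.1, -350.1, 18.8]
ee_rot: [0.0, 0.998, 0.059, 0.0]
force: [0.5, -0.6, -0.1]
grip_width: -0.004
grip_force: 0.0
```

```bash
python3 - <<'E'
from h import *
s=ctrl.sense(); print(s["grip_width"],s["grip_force"],s["force"],s["eef_pos"])
for c in("top","side"):
    p,d=ctrl.capture(c); cv2.imwrite(f"pics/{c}1.png",p[:,:,::-1])
    r=ctrl.place_of(c,"scoop_in")
    if r: print(at_z(c,r[0]["uv"],5).round(1),r[0]["conf"])
    if c=="top":
        P=cloud(c,d); m=(P[...,2]>40)&(P[...,2]<55)&(P[...,0]>470)&(abs(P[...,1]+336)<70); print(cv2.minAreaRect(P[m][:,:2].astype(np.float32)))
E
```

```text
-0.0037769269785216057 0.0 [ 0.48611879 -0.56993313 -0.12133567] [ 389.10957907 -350.10823174   18.8449123 ]
[ 508.4 -340.1    5. ] 0.84
((508.55010986328125, -339.1329040527344), (81.74337768554688, 87.25959014892578), 4.09572696685791)
[ 503.5 -337.7    5. ] 0.82
```

```bash
python3 - <<'E'
import cv2
a=cv2.imread("pics/side1.png")[290:420,170:370]; b=cv2.imread("pics/top1.png")[210:340,340:500]
cv2.imwrite("pics/c1.png",cv2.hconcat([cv2.resize(a,None,fx=2.2,fy=2.2),cv2.resize(b,None,fx=2.2,fy=2.2)]))
E
```

```text
(no output)
```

View pics/c1.png

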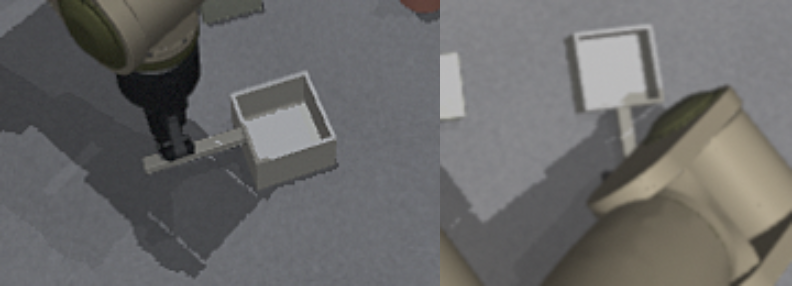

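```bash
python3 - <<'E'
import cv2
a=cv2.imread("pics/side1.png")[325:375,220:290]; b=cv2.imread("pics/top1.png")[255:305,400:450]
cv2.imwrite("pics/c2.png",cv2.hconcat([cv2.resize(a,(560,400),interpolation=cv2.INTER_CUBIC),cv2.resize(b,(240,400))]))
E
```

```text
(no output)
```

View pics/c2.png

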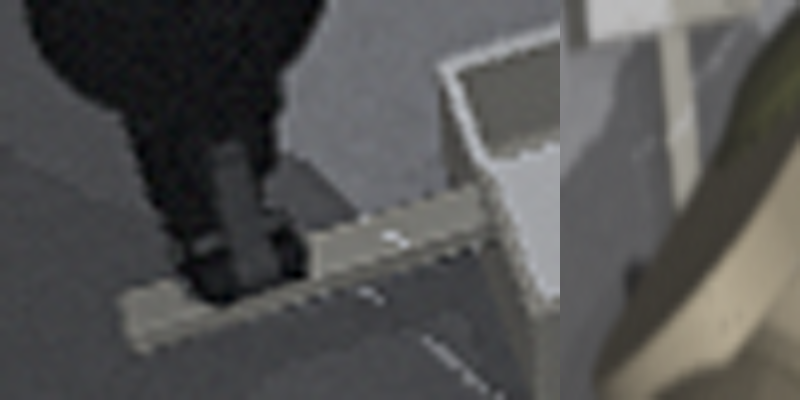

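Emit:
send_rows([
  {"offset": [0,0,0.5],"spin": 0},
  {"offset": [0,0,1],"spin": 0},
  {"offset": [0,0,1],"spin": 0},
])

```text
time_s: 4.53
eef_pos: [389.4, -350.5, 29.7]
ee_rot: [0.001, 0.998, 0.059, 0.001]
force: [0.1, -0.4, -0.3]
grip_width: -0.001
grip_force: 0.0
```

```bash
python3 - <<'E'
from h import *
print(proj("side",(389,-350,19)),proj("side",(389,-350,42)),proj("top",(389,-350,42)))
print(at_z("top",(425,280),42),at_z("top",(415,289),42), at_z("top",(415,289),80))
s=ctrl.sense();print(s["grip_width"],s["grip_force"],s["force"])
for c in("top","side"):
    p,d=ctrl.capture(c); cv2.imwrite(f"pics/{c}2.png",p[:,:,::-1])
    for q in ("scoop_in","scoop_grip"):
        r=ctrl.place_of(c,q)
        if r: print(c,q,at_z(c,r[0]["uv"],5 if q=="scoop_in" else 36).round(1),r[0]["uv"],r[0]["conf"])
    P=cloud(c,d)
    m=(P[...,2]>25)&(P[...,2]<70)&(P[...,0]>465)&(P[...,0]<570)&(abs(P[...,1]+336)<70); z=P[m]; print("rim max z",np.percentile(z[:,2],[50,90,98]),cv2.minAreaRect(z[:,:2].astype(np.float32)))
    m=(P[...,2]>25)&(P[...,2]<70)&(P[...,0]>420)&(P[...,0]<455)&(abs(P[...,1]+346)<20); print("handle",P[m].mean(0),P[m].min(0),P[m].max(0))
a=cv2.imread("pics/side2.png")[310:380,210:330]
cv2.imwrite("pics/c3.png",cv2.resize(a,None,fx=6,fy=6,interpolation=cv2.INTER_CUBIC))
E
```

```text
[247.74635147 367.56435714] [246.99594185 361.91389896] [428.32330445 290.56166682]
[ 413.50092402 -343.99744794   42.        ] [ 393.21290012 -319.40712688   42.        ] [ 393.1691118  -309.78221339   80.        ]
-0.001019596049299757 0.0 [ 0.12072688 -0.3597169  -0.32395197]
top scoop_in [ 509.5 -339.     5. ] [416.1, 240.8] 0.72
top scoop_grip [ 392.9 -347.    36. ] [426.2, 288.9] 0.64
rim max z [44.20450392 48.54039016 50.81432369] ((507.0209045410156, -339.0516357421875), (84.23394012451172, 87.88603210449219), 5.112370014190674)
handle [ 436.80033751 -344.58930377   39.97355258] [ 420.32812407 -354.61027511   27.09626297] [ 453.49079677 -335.90825371   45.21184935]
side scoop_in [ 504.8 -335.5    5. ] [297.4, 353.5] 0.94
side scoop_grip [ 392.2 -343.2   36. ] [248.1, 360.3] 0.92
rim max z [42.40217073 49.33818148 51.58780148] ((506.35614013671875, -335.5018615722656), (84.54480743408203, 87.58056640625), 5.251616954803467)
handle [ 437.67485811 -343.97212576   41.13705689] [ 420.19956205 -351.52684364   30.12581353] [ 454.83583405 -332.00348092   46.94042752]
```

View pics/c3.png

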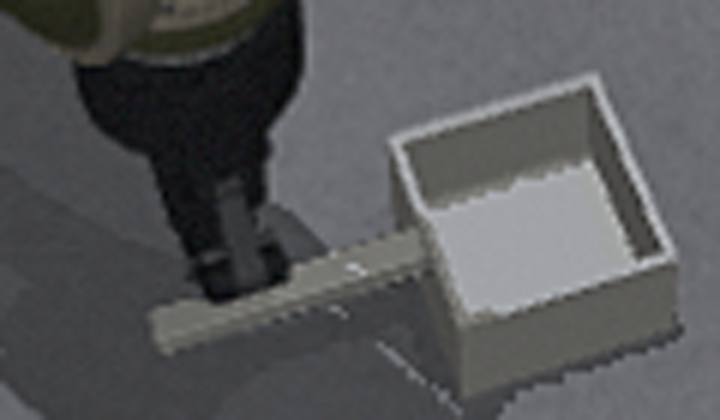

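The scoop has not moved, and the shut fingertips (around (250,358) in the side view) appear to end on top of the handle rather than around it. I'll measure the fingers with depth.

```bash
python3 - <<'E'
from h import *
p,d=ctrl.capture("side"); P=cloud("side",d); s=ctrl.sense(); print(s["eef_pos"],s["ee_rot"],s["joints"])
for v in range(340,368,2):
    print(v,[(P[v,u].round().astype(int).tolist(),int(p[v,u].mean())) for u in (244,248,252,256)])
E
```

```text
[ 388.93784342 -349.86995027   28.33274109] [-1.51590441e-04  9.98235069e-01  5.93861324e-02 -1.03962958e-04] [-9.56740088e-01  5.09439012e-01  1.69922114e+00 -2.12685783e-05
  9.33299732e-01  4.95226711e-01]
340 [([387, -387, 182], 27), ([395, -384, 174], 57), ([402, -386, 174], 23), ([420, -275, 1], 111)]
342 [([386, -387, 175], 25), ([394, -388, 174], 41), ([401, -390, 173], 19), ([419, -280, 0], 114)]
344 [([386, -390, 173], 25), ([393, -390, 170], 55), ([403, -361, 123], 27), ([418, -287, 3], 76)]
346 [([385, -388, 164], 24), ([393, -392, 166], 55), ([403, -361, 115], 40), ([417, -289, -1], 71)]
348 [([386, -361, 115], 22), ([392, -395, 164], 55), ([402, -360, 106], 56), ([416, -296, 1], 77)]
350 [([385, -365, 114], 16), ([391, -397, 161], 58), ([399, -399, 161], 54), ([415, -302, 3], 64)]
352 [([384, -393, 151], 54), ([391, -398, 156], 46), ([398, -400, 156], 54), ([406, -402, 155], 23)]
354 [([383, -396, 148], 21), ([390, -402, 155], 39), ([398, -404, 155], 56), ([405, -406, 156], 24)]
356 [([-9223372036854775808, -9223372036854775808, -9223372036854775808], 21), ([389, -409, 160], 28), ([397, -407, 153], 54), ([404, -408, 152], 14)]
358 [([382, -387, 120], 13), ([389, -410, 155], 26), ([396, -411, 152], 40), ([410, -344, 40], 129)]
360 [([383, -345, 43], 89), ([392, -345, 41], 80), ([400, -349, 44], 109), ([409, -349, 41], 125)]
362 [([383, -349, 42], 108), ([391, -350, 41], 114), ([399, -352, 40], 92), ([408, -350, 33], 98)]
364 [([382, -353, 42], 108), ([390, -353, 38], 92), ([400, -333, 1], 78), ([409, -336, 2], 70)]
366 [([381, -351, 30], 86), ([391, -337, 3], 66), ([399, -338, 2], 66), ([408, -341, 3], 67)]<stdin>:4: RuntimeWarning: invalid value encountered in cast
```

Emit:
send_rows([
  {"offset": [0,1,3],"spin": 0},
  {"offset": [0,4,6],"spin": 0},
  {"offset": [0,8,6],"spin": 0},
  {"offset": [0,11,5],"spin": 0},
  {"offset": [0,11,5],"spin": 0},
])

```text
time_s: 5.3
eef_pos: [388.0, -235.0, 77.6]
ee_rot: [-0.002, 0.998, 0.061, -0.001]
force: [-0.1, -0.1, -0.8]
grip_width: 0.0
grip_force: 0.0
```

```bash
python3 - <<'E'
from h import *
s=ctrl.sense(); t=s["eef_pos"]; print(t,s["grip_width"])
out=[]
for c in("side","top"):
    p,d=ctrl.capture(c); P=cloud(c,d); q=P.reshape(-1,3); uv=proj(c,t); print(c,"tcp uv",uv)
    m=(np.linalg.norm(q[:,:2]-t[:2],axis=1)<75)&(q[:,2]>15)
    for lo in range(15,260,15):
        k=q[m&(q[:,2]>=lo)&(q[:,2]<lo+15)]
        if len(k)>3: print(lo,len(k),k.min(0).round(),k.max(0).round())
    b=p[:,:,::-1].copy(); u,v=map(int,uv); b[v,u]=(0,0,255)
    x0=min(max(u-40,0),480);y0=min(max(v-65,0),300); out.append(cv2.resize(b[y0:y0+100,x0:x0+80],None,fx=5,fy=5,interpolation=cv2.INTER_NEAREST))
cv2.imwrite("pics/c4.png",cv2.hconcat(out))
E
```

```text
[ 388.02947068 -235.01131883   77.57228383] 3.236966117038487e-05
side tcp uv [236.85031605 309.2539457 ]
105 11 [ 377. -246.  112.] [ 398. -227.  120.]
120 34 [ 377. -249.  120.] [ 399. -234.  135.]
150 21 [ 377. -264.  156.] [ 389. -237.  165.]
165 31 [ 372. -279.  166.] [ 406. -230.  180.]
180 33 [ 370. -290.  180.] [ 407. -220.  195.]
195 140 [ 371. -297.  195.] [ 410. -245.  210.]
210 107 [ 371. -290.  210.] [ 409. -247.  225.]
225 61 [ 381. -276.  225.] [ 403. -262.  240.]
240 155 [ 352. -275.  240.] [ 426. -237.  255.]
255 181 [ 352. -272.  255.] [ 424. -241.  270.]
top tcp uv [381.68159282 292.00286495]
```

View pics/c4.png

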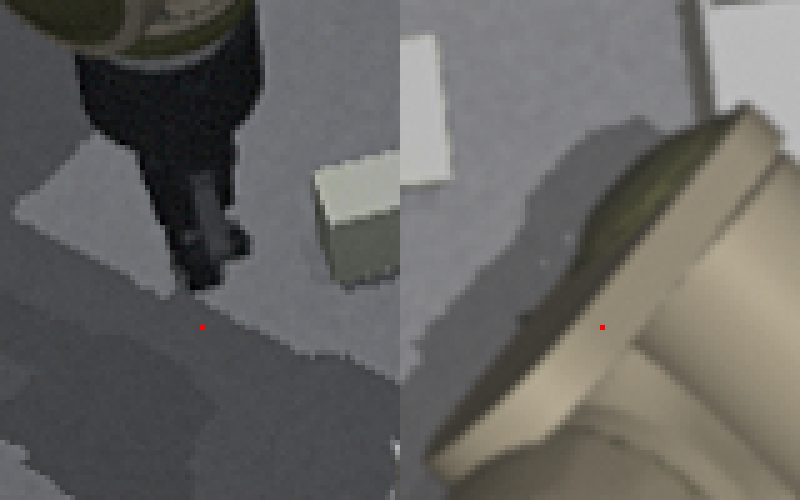

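The picture shows the real fingertips about 34 mm above the reported TCP; the red dot at (237,309) lies below the tip at about (235,302). x and y agree. I'll use a z correction of -34 mm and grasp again.

Emit:
send_rows([
  {"offset": [0,-4,0],"spin": 0},
  {"offset": [0,-8,0],"spin": 0},
  {"offset": [0,-11,0],"spin": 0},
  {"offset": [0,-11,0],"spin": 0},
  {"offset": [0,-11,0],"spin": 0},
], grip=0.6)

```text
time_s: 5.82
eef_pos: [388.5, -352.0, 78.1]
ee_rot: [-0.0, 0.998, 0.058, -0.0]
force: [-0.1, 0.6, 0.1]
grip_width: 0.602
grip_force: 0.0
```

Emit:
send_rows([
  {"offset": [0,0,-3],"spin": 0},
  {"offset": [0,0,-6],"spin": 0},
  {"offset": [0,0,-7],"spin": 0},
  {"offset": [0,0,-7.5],"spin": 0},
  {"offset": [0,0,-7.5],"spin": 0},
])

```text
time_s: 6.23
eef_pos: [389.0, -349.6, 3.4]
ee_rot: [-0.0, 0.998, 0.06, -0.0]
force: [0.8, 0.3, -0.1]
grip_width: 0.603
grip_force: 0.0
```

Emit:
send_rows([
  {"offset": [0,0,-0.5],"spin": 0},
  {"offset": [0,0,-1],"spin": 0},
  {"offset": [0,0,-1.5],"spin": 0},
  {"offset": [0,0,-1.8],"spin": 0},
  {"offset": [0,0,-1.8],"spin": 0},
])

```text
time_s: 6.65
eef_pos: [388.9, -349.7, -14.9]
ee_rot: [-0.0, 0.998, 0.059, -0.0]
force: [0.7, -0.3, -0.1]
grip_width: 0.603
grip_force: 0.0
```

```bash
python3 - <<'E'
from h import *
s=ctrl.sense(); t=s["eef_pos"]; print(t,s["grip_width"],s["force"])
p,d=ctrl.capture("side"); P=cloud("side",d); q=P.reshape(-1,3)
m=(abs(q[:,0]-t[0])<22)&(abs(q[:,1]-t[1])<70)&(q[:,2]>6)&(p.reshape(-1,3).mean(1)<70)
for lo in range(6,110,8):
    k=q[m&(q[:,2]>=lo)&(q[:,2]<lo+8)]
    if len(k)>2: print(lo,len(k),k.min(0).round(),k.max(0).round())
E
```

```text
[ 388.85826537 -349.72388981  -14.94474984] 0.6033259535091353 [ 0.72894128 -0.29232483 -0.1027976 ]
22 3 [ 385. -384.   25.] [ 399. -380.   30.]
30 13 [ 381. -388.   30.] [ 400. -352.   37.]
38 4 [ 377. -387.   38.] [ 397. -354.   43.]
62 5 [ 381. -403.   68.] [ 394. -381.   70.]
70 31 [ 381. -407.   70.] [ 407. -383.   78.]
78 18 [ 376. -408.   79.] [ 406. -373.   85.]
86 71 [ 375. -410.   86.] [ 409. -366.   94.]
94 36 [ 375. -412.   94.] [ 408. -371.  102.]
102 32 [ 375. -413.  102.] [ 409. -367.  110.]
```

Emit:
send_rows([
  {"offset": [0,0,0],"spin": 0},
  {"offset": [0,0,0],"spin": 0},
  {"offset": [0,0,0],"spin": 0},
  {"offset": [0,0,0],"spin": 0},
  {"offset": [0,0,0],"spin": 0},
  {"offset": [0,0,0],"spin": 0},
], grip=0, squeeze=60)

```text
time_s: 7.2
eef_pos: [389.1, -350.1, -14.3]
ee_rot: [0.0, 0.998, 0.059, 0.0]
force: [-0.6, -0.4, 0.5]
grip_width: 0.152
grip_force: 60.8
```

Emit:
send_rows([
  {"offset": [0,0,1],"spin": 0},
  {"offset": [0,0,3],"spin": 0},
  {"offset": [0,0,5],"spin": 0},
  {"offset": [0,0,7],"spin": 0},
  {"offset": [0,0,8.5],"spin": 0},
  {"offset": [0,0,9],"spin": 0},
  {"offset": [0,0,9],"spin": 0},
])

```text
time_s: 7.78
eef_pos: [389.3, -350.4, 76.8]
ee_rot: [0.001, 0.998, 0.059, 0.001]
force: [-0.4, -0.7, -1.6]
grip_width: 0.149
grip_force: 60.6
```

Emit:
send_rows([
  {"offset": [-0.5,1.5,0],"spin": 0},
  {"offset": [-1,4,0],"spin": 0},
  {"offset": [-1.6,7,0],"spin": 0.01},
  {"offset": [-2.2,10,0],"spin": 0.02},
  {"offset": [-2.4,13,0],"spin": 0.03},
  {"offset": [-2.4,16,0],"spin": 0.04},
  {"offset": [-2.4,19,0],"spin": 0.05},
  {"offset": [-2.4,22,0],"spin": 0.06},
])

```text
time_s: 8.45
eef_pos: [364.1, -128.2, 74.7]
ee_rot: [-0.001, 0.996, 0.089, -0.001]
force: [0.2, -0.7, -1.1]
grip_width: 0.148
grip_force: 60.6
```

Emit:
send_rows([
  {"offset": [0,2.5,0],"spin": 0.01},
  {"offset": [0,5,0],"spin": 0.019},
  {"offset": [0,6.8,0],"spin": 0.019},
  {"offset": [0,7.3,0],"spin": 0.019},
  {"offset": [0,7.3,0],"spin": 0.019},
])

```text
time_s: 8.87
eef_pos: [364.6, -56.1, 75.0]
ee_rot: [-0.0, 0.995, 0.1, -0.001]
force: [-0.5, -0.1, -0.9]
grip_width: 0.152
grip_force: 60.6
```

```bash
cat > cup.py <<'E'
from h import *
s=ctrl.sense(); t=s["eef_pos"]; w=s["ee_rot"]; print(s["time_s"],t.round(1) if hasattr(t,'round') else t,"yaw",2*np.arctan2(w[2],w[1]),s["grip_width"],s["grip_force"])
xa=np.array([.9805,.1967]); ya=np.array([-.1967,.9805]); O=np.array([600,-10.])
for c in("top","side"):
    p,d=ctrl.capture(c); cv2.imwrite(f"pics/{c}_{s['time_s']:.1f}.png",p[:,:,::-1]); np.save(f"{c}_last.npy",d)
    for q in ("scoop_in","lug_top"):
        for r in ctrl.place_of(c,q)[:1]:
            z=(t[2]+15.5+5) if q=="scoop_in" else 180.5
            P=at_z(c,r["uv"],z)[:2]-O; print(c,q,round(r["conf"],2),"disp xy",round(P@xa,1),round(P@ya,1))
P=cloud("top",np.load("top_last.npy")); z0=t[2]+15.5; l=P[...,:2]-O; lx,ly=l@xa,l@ya
m=(P[...,2]>z0+42)&(P[...,2]<z0+56)&(abs(ly)<75)&(lx<-56)&(lx>-200)
if m.sum()>20:
    print("rim n",m.sum(),"lx",np.percentile(lx[m],[1,99]).round(1),"ly",np.percentile(ly[m],[1,99]).round(1))
E
python3 cup.py
```

```text
8.8667 [364.6 -56.1  75. ] yaw 0.19980307141667408 0.15230432656549792 60.57200074195862
top scoop_in 0.73 disp xy -121.7 -2.0
top lug_top 0.66 disp xy -40.7 -58.7
side scoop_in 0.62 disp xy -115.4 -3.0
side lug_top 0.64 disp xy -47.0 -49.9
rim n 239 lx [-163.6  -79.6] ly [-43.3  40.3]
```

Emit:
send_rows([
  {"offset": [0,0,-2],"spin": 0},
  {"offset": [0,0,-4.5],"spin": 0},
  {"offset": [0,0,-6.5],"spin": 0},
  {"offset": [0,0,-8],"spin": 0},
  {"offset": [0,0,-8.5],"spin": 0},
  {"offset": [0,0,-8.5],"spin": 0},
])

```text
time_s: 9.67
eef_pos: [364.5, -57.1, -10.2]
ee_rot: [-0.001, 0.995, 0.098, -0.001]
force: [0.2, 0.1, -1.1]
grip_width: 0.151
grip_force: 60.6
```

```bash
python3 cup.py; python3 - <<'E'
from h import *
P=cloud("top",np.load("top_last.npy")); l=P[...,:2]-[600,-10]; lx=l@[.9805,.1967]; ly=l@[-.1967,.9805]
for n,a,b in(("near",-167,-155),("far",-90,-77)):
    m=(lx>a)&(lx<b)&(abs(ly)<38)&(P[...,2]>30)&(P[...,2]<75); print(n,np.percentile(P[...,2][m],[50,80,95]).round(1))
E
```

```text
9.6667 [364.5 -57.1 -10.2] yaw 0.19705896652141344 0.15065835350367315 60.57088851928711
top scoop_in 0.85 disp xy -124.1 -0.3
top lug_top 0.62 disp xy -49.5 -61.6
side scoop_in 0.92 disp xy -123.6 -8.4
side lug_top 0.66 disp xy -46.5 -64.1
rim n 200 lx [-163.9  -80.1] ly [-44.8  38.8]
near [49.4 51.9 53.3]
far [48.3 50.9 52.8]
```

Emit:
send_rows([
  {"offset": [1,0.22,0],"spin": 0},
  {"offset": [3,0.65,0],"spin": 0},
  {"offset": [5,1.1,0],"spin": 0},
  {"offset": [7,1.53,0],"spin": 0},
  {"offset": [9,1.96,0],"spin": 0},
  {"offset": [11,2.4,0],"spin": 0},
  {"offset": [11.9,2.6,0],"spin": 0},
  {"offset": [11.9,2.6,0],"spin": 0},
])

```text
time_s: 10.63
eef_pos: [485.8, -30.8, -9.0]
ee_rot: [0.0, 0.995, 0.099, 0.001]
force: [-0.1, -0.7, -1.0]
grip_width: 0.152
grip_force: 60.6
```

```bash
python3 cup.py; python3 - <<'E'
from h import *
print(ctrl.sense()["force"])
P=cloud("side",np.load("side_last.npy")); l=P[...,:2]-[600,-10]; lx=l@[.9805,.1967]; ly=l@[-.1967,.9805]; Z=P[...,2]
m=(Z>30)&(Z<58)&(abs(ly)<60)&(lx>-60)&(lx<60); print(m.sum(),np.percentile(lx[m],[1,50,99]),np.percentile(ly[m],[1,50,99]),np.percentile(Z[m],[5,95]))
P=cloud("top",np.load("top_last.npy")); l=P[...,:2]-[600,-10]; lx=l@[.9805,.1967]; ly=l@[-.1967,.9805]; Z=P[...,2]
m=(Z>42)&(Z<58)&(abs(ly)<60)&(lx>-60)&(lx<60); print(m.sum(),np.percentile(lx[m],[1,50,99]),np.percentile(ly[m],[1,50,99]))
m=(Z>165)&(Z<195)&(abs(lx+46)<25)&(abs(ly+65)<25); print("lug",m.sum(),lx[m].mean(),ly[m].mean())
E
```

```text
10.6333 [485.8 -30.8  -9. ] yaw 0.19884344073242627 0.15185628858903277 60.569908618927
top scoop_in 0.54 disp xy 4.1 3.0
top lug_top 0.59 disp xy -44.8 -65.8
side scoop_in 0.92 disp xy 2.2 -0.5
side lug_top 0.54 disp xy -40.0 -60.1
[ 0.37480972  0.24762202 -0.51966591]
282 [-58.8224372  -38.55101278   0.57538568] [-40.31817225  -3.45407504  46.78191643] [32.04388873 55.11864543]
91 [-40.32124342  40.83885621  43.95360996] [-42.51935694 -22.3519187   41.26695071]
lug 44 -46.43755083681059 -62.22736874992536
```

Emit:
send_rows([
  {"offset": [0,0,-0.2],"spin": 0},
  {"offset": [0,0,-0.4],"spin": 0},
  {"offset": [0,0,-0.5],"spin": 0},
  {"offset": [0,0,-0.5],"spin": 0},
  {"offset": [0,0,-0.5],"spin": 0},
])

```text
time_s: 11.35
eef_pos: [483.9, -31.0, -14.4]
ee_rot: [-0.0, 0.995, 0.099, -0.0]
force: [-2.6, -0.1, 3.2]
grip_width: 0.149
grip_force: 61.1
```

Emit:
send_rows([
  {"offset": [0,0,0],"spin": 0},
  {"offset": [0,0,0],"spin": 0},
  {"offset": [0,0,0],"spin": 0},
  {"offset": [0,0,0],"spin": 0},
], grip=0.5)

```text
time_s: 11.68
eef_pos: [484.1, -30.9, -14.5]
ee_rot: [0.0, 0.995, 0.099, 0.0]
force: [-0.1, 0.0, -0.1]
grip_width: 0.498
grip_force: 0.0
```

```bash
python3 cup.py;  python3 - <<'E'
from h import *
P=cloud("top",np.load("top_last.npy")); l=P[...,:2]-[600,-10]; lx=l@[.9805,.1967]; ly=l@[-.1967,.9805]; Z=P[...,2]
m=(Z>38)&(Z<56)&(abs(ly)<60)&(lx>-60)&(lx<60); print(m.sum(),np.percentile(lx[m],[1,50,99]),np.percentile(ly[m],[1,50,99]),np.median(Z[m]))
E
```

```text
11.6833 [484.1 -30.9 -14.5] yaw 0.19782643325527602 0.4975805597835855 0.0
top scoop_in 0.81 disp xy 6.1 5.0
top lug_top 0.93 disp xy -51.1 -59.9
side scoop_in 0.85 disp xy -5.9 -1.8
side lug_top 0.45 disp xy -43.2 -68.5
55 [-42.23247815 -31.1974516   43.01445541] [-42.68076452 -32.23241254  37.48675822] 45.93341852688603
```

Emit:
send_rows([
  {"offset": [0,0,1],"spin": 0},
  {"offset": [0,0,4],"spin": 0},
  {"offset": [0,0,8],"spin": 0},
  {"offset": [0,0,12],"spin": 0},
  {"offset": [0,0,16],"spin": 0},
  {"offset": [0,0,19.5],"spin": 0},
  {"offset": [0,0,19.5],"spin": 0},
])

```text
time_s: 12.57
eef_pos: [486.7, -31.7, 188.0]
ee_rot: [0.002, 0.995, 0.099, 0.006]
force: [0.3, 0.1, 0.4]
grip_width: 0.495
grip_force: 0.0
```

Emit:
send_rows([
  {"offset": [2.6,-1.6,0],"spin": 0},
  {"offset": [5.2,-3.2,0],"spin": 0},
  {"offset": [7.9,-5,0],"spin": 0},
  {"offset": [7.9,-5,0],"spin": 0},
  {"offset": [7.9,-5,0],"spin": 0},
])

```text
time_s: 12.98
eef_pos: [563.2, -81.5, 180.0]
ee_rot: [-0.0, 0.995, 0.098, -0.0]
force: [-1.1, 0.1, -0.8]
grip_width: 0.504
grip_force: 0.0
```

```bash
python3 - <<'E'
from h import *
s=ctrl.sense(); t=s["eef_pos"]; print(t,s["time_s"])
p,d=ctrl.capture("side"); cv2.imwrite("pics/side5.png",p[:,:,::-1]); P=cloud("side",d); q=P.reshape(-1,3); g=p.reshape(-1,3).mean(1)
m=(abs(q[:,0]-t[0])<40)&(abs(q[:,1]-t[1])<70)&(g<75)
for lo in range(130,280,10):
    k=q[m&(q[:,2]>=lo)&(q[:,2]<lo+10)]
    if len(k)>2: print(lo,len(k),k.min(0).round(),k.max(0).round())
cv2.imwrite("pics/c5.png",cv2.resize(p[160:280,230:390,::-1],None,fx=5,fy=5,interpolation=cv2.INTER_CUBIC))
E
```

```text
[563.1783175  -81.45537779 180.03756235] 12.9833
130 43 [ 561. -102.  130.] [601. -26. 140.]
140 47 [ 561. -111.  140.] [603. -35. 150.]
150 30 [561. -89. 150.] [603. -45. 160.]
160 17 [560. -84. 160.] [572. -75. 169.]
170 21 [561. -87. 170.] [572. -71. 180.]
180 16 [561. -83. 180.] [573. -71. 185.]
210 13 [ 549. -110.  217.] [575. -56. 220.]
220 43 [ 548. -117.  220.] [577. -56. 230.]
230 53 [ 548. -116.  230.] [576. -56. 240.]
240 43 [ 549. -117.  240.] [576. -56. 250.]
250 24 [ 545. -118.  250.] [563. -53. 259.]
260 64 [ 541. -134.  260.] [586. -28. 270.]
270 64 [ 541. -139.  270.] [585. -27. 280.]
```

View pics/c5.png

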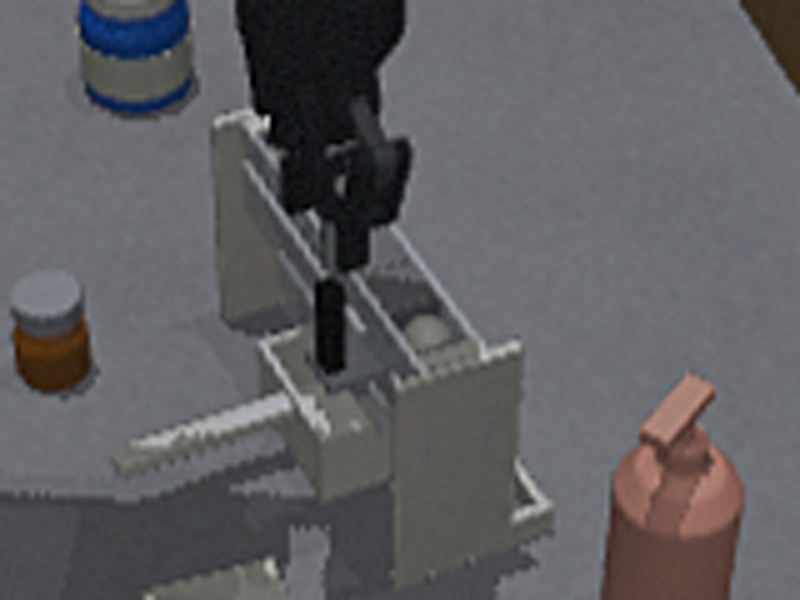

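The side picture shows the open fingers at about (297,206), directly above the lug (296,225), and the cup under the spout. I'll descend around the lug.

Emit:
send_rows([
  {"offset": [0,0,-2],"spin": 0},
  {"offset": [0,0,-4],"spin": 0},
  {"offset": [0,0,-6],"spin": 0},
  {"offset": [0,0,-7.3],"spin": 0},
  {"offset": [0,0,-7.3],"spin": 0},
  {"offset": [0,0,-7.3],"spin": 0},
])

```text
time_s: 13.53
eef_pos: [562.5, -80.4, 108.1]
ee_rot: [-0.0, 0.995, 0.099, -0.0]
force: [0.2, 0.2, 0.3]
grip_width: 0.498
grip_force: 0.0
```

Emit:
send_rows([
  {"offset": [0,0,0],"spin": 0},
  {"offset": [0,0,0],"spin": 0},
  {"offset": [0,0,0],"spin": 0},
  {"offset": [0,0,0],"spin": 0},
  {"offset": [0,0,0],"spin": 0},
], grip=0, squeeze=20)

```text
time_s: 13.95
eef_pos: [563.4, -80.9, 108.8]
ee_rot: [0.0, 0.995, 0.099, 0.001]
force: [-2.6, 1.1, 7.7]
grip_width: 0.158
grip_force: 24.4
```

Emit:
send_rows([
  {"offset": [-0.1,0.5,0],"spin": 0},
  {"offset": [-0.28,1.4,0],"spin": 0},
  {"offset": [-0.46,2.3,0],"spin": 0},
  {"offset": [-0.64,3.2,0],"spin": 0},
  {"offset": [-0.82,4.1,0],"spin": 0},
  {"offset": [-1,5,0],"spin": 0},
  {"offset": [-1,5,0],"spin": 0},
  {"offset": [-1,5,0],"spin": 0},
])

```text
time_s: 14.62
eef_pos: [553.4, -30.5, 108.8]
ee_rot: [0.0, 0.995, 0.099, 0.001]
force: [-2.6, 2.5, 7.2]
grip_width: 0.163
grip_force: 24.4
```

```bash
cat > look.py <<'E'
from h import *
import sys
s=ctrl.sense(); t=np.array(s["eef_pos"]); print(s["time_s"],t,s["force"],s["grip_width"],"t_gate",(t[:2]-[600,-10])@[-.1967,.9805]+70)
p,d=ctrl.capture("side"); cv2.imwrite(f"pics/{sys.argv[1]}.png",p[:,:,::-1]); np.save(sys.argv[1]+".npy",d)
r=ctrl.place_of("side","tablet0_center")
for i in r: print(np.round(i["uv"]),round(i["conf"],2))
O,x,y=np.array([600,-10.]),np.array([.9805,.1967]),np.array([-.1967,.9805])
for k in range(6):
    c=O+y*(-80+32*k); u,v=proj("side",(*c,150)).round().astype(int); print("lane",k,(u,v),p[v-1:v+2,u-1:u+2].mean().round(),cloud("side",d)[v,u].round())
E
python3 look.py s6
```

```text
14.6167 [553.40054456 -30.50440821 108.83390631] [-2.57049043  2.49849397  7.15505236] 0.1633500465940649 t_gate 59.06154063649306
lane 0 (np.int64(316), np.int64(226)) 87.0 [626. -56. 116.]
lane 1 (np.int64(310), np.int64(218)) 66.0 [609. -58. 150.]
lane 2 (np.int64(304), np.int64(210)) 66.0 [602. -25. 150.]
lane 3 (np.int64(299), np.int64(203)) 24.0 [573. -88. 235.]
lane 4 (np.int64(294), np.int64(196)) 72.0 [564. -75. 248.]
lane 5 (np.int64(289), np.int64(189)) 22.0 [554. -66. 264.]
```

The first tablet has dropped. Travel is 59 mm, so I'll carry on to about 144 mm.

Emit:
send_rows([
  {"offset": [-0.2,1,0],"spin": 0},
  {"offset": [-0.46,2.3,0],"spin": 0},
  {"offset": [-0.72,3.6,0],"spin": 0},
  {"offset": [-0.98,4.9,0],"spin": 0},
  {"offset": [-1.24,6.2,0],"spin": 0},
  {"offset": [-1.4,7,0],"spin": 0},
  {"offset": [-1.5,7.5,0],"spin": 0},
  {"offset": [-1.5,7.5,0],"spin": 0},
])

```text
time_s: 15.38
eef_pos: [538.5, 44.8, 108.8]
ee_rot: [0.0, 0.995, 0.099, 0.001]
force: [-0.6, 1.5, 7.3]
grip_width: 0.159
grip_force: 24.4
```

Emit:
send_rows([
  {"offset": [-0.06,0.3,0],"spin": 0},
  {"offset": [-0.12,0.6,0],"spin": 0},
  {"offset": [-0.16,0.8,0],"spin": 0},
  {"offset": [-0.16,0.8,0],"spin": 0},
  {"offset": [-0.16,0.8,0],"spin": 0},
  {"offset": [-0.16,0.8,0],"spin": 0},
])

```text
time_s: 15.88
eef_pos: [537.0, 52.0, 108.8]
ee_rot: [0.0, 0.995, 0.099, 0.001]
force: [-1.0, 0.4, 6.5]
grip_width: 0.159
grip_force: 24.4
```

```bash
python3 look.py s7; python3 - <<'E'
from h import *
p,d=ctrl.capture("top"); P=cloud("top",d); O,x,y=np.array([600,-10.]),np.array([.9805,.1967]),np.array([-.1967,.9805])
for k in range(6):
    c=O+y*(-80+32*k); u,v=proj("top",(*c,150)).round().astype(int); print(k,P[v,u].round(),p[v,u])
E
```

```text
15.8833 [537.01575106  52.04148842 108.81842314] [-0.9541028   0.44252728  6.54700183] 0.15912909867790942 t_gate 143.22068116568576
[302. 246.] 0.54
lane 0 (np.int64(316), np.int64(226)) 86.0 [626. -56. 117.]
lane 1 (np.int64(310), np.int64(218)) 98.0 [609. -59. 152.]
lane 2 (np.int64(304), np.int64(210)) 98.0 [603. -23. 149.]
lane 3 (np.int64(299), np.int64(203)) 54.0 [603.  31. 127.]
lane 4 (np.int64(294), np.int64(196)) 119.0 [591.  34. 151.]
lane 5 (np.int64(289), np.int64(189)) 119.0 [585.  66. 151.]
0 [626. -91. 104.] [100  97 101]
1 [612. -57. 145.] [130 126 130]
2 [604. -26. 142.] [130 126 131]
3 [540.  -3. 441.] [152 143 123]
4 [537.  21. 438.] [170 160 139]
5 [532.  43. 438.] [178 169 146]
```

Lane 4 is empty now, and lanes 5 and 6 still hold their tablets. I'll shut the gate.

Emit:
send_rows([
  {"offset": [0.2,-1,0],"spin": 0},
  {"offset": [0.5,-2.5,0],"spin": 0},
  {"offset": [0.8,-4,0],"spin": 0},
  {"offset": [1.1,-5.5,0],"spin": 0},
  {"offset": [1.4,-7,0],"spin": 0},
  {"offset": [1.7,-8.5,0],"spin": 0},
  {"offset": [2,-10,0],"spin": 0},
  {"offset": [2.2,-11,0],"spin": 0},
])

```text
time_s: 16.7
eef_pos: [559.0, -59.0, 108.8]
ee_rot: [0.0, 0.995, 0.098, 0.001]
force: [-2.1, 2.6, 7.4]
grip_width: 0.16
grip_force: 24.5
```

Emit:
send_rows([
  {"offset": [0.2,-1,0],"spin": 0},
  {"offset": [0.4,-2,0],"spin": 0},
  {"offset": [0.52,-2.6,0],"spin": 0},
  {"offset": [0.58,-2.9,0],"spin": 0},
  {"offset": [0.6,-3,0],"spin": 0},
  {"offset": [0.6,-3,0],"spin": 0},
])

```text
time_s: 17.2
eef_pos: [564.3, -85.7, 108.8]
ee_rot: [-0.002, 0.995, 0.099, 0.0]
force: [-3.9, 13.1, 9.0]
grip_width: 0.162
grip_force: 24.8
```

Emit:
send_rows([
  {"offset": [0.01,-0.05,0],"spin": 0},
  {"offset": [0.02,-0.1,0],"spin": 0},
  {"offset": [0.02,-0.1,0],"spin": 0},
  {"offset": [0.02,-0.1,0],"spin": 0},
])

```text
time_s: 17.53
eef_pos: [564.3, -85.7, 108.8]
ee_rot: [-0.002, 0.995, 0.099, 0.0]
force: [-5.8, 17.2, 10.8]
grip_width: 0.156
grip_force: 25.0
```

Emit:
send_rows([
  {"offset": [0,0,0],"spin": 0},
  {"offset": [0,0,0],"spin": 0},
  {"offset": [0,0,0],"spin": 0},
  {"offset": [0,0,0],"spin": 0},
], grip=0.45)

```text
time_s: 17.87
eef_pos: [564.6, -89.3, 107.5]
ee_rot: [0.0, 0.995, 0.099, 0.0]
force: [0.6, 0.5, 0.5]
grip_width: 0.449
grip_force: 0.0
```

Emit:
send_rows([
  {"offset": [0,0,2],"spin": 0},
  {"offset": [0,0,5],"spin": 0},
  {"offset": [0,0,8],"spin": 0},
  {"offset": [0,0,10],"spin": 0},
  {"offset": [-3,-1,11],"spin": 0},
  {"offset": [-7,-2,11],"spin": 0},
  {"offset": [-11,-4,11],"spin": 0},
  {"offset": [-14,-8,11],"spin": 0},
])

```text
time_s: 18.53
eef_pos: [429.1, -159.1, 217.8]
ee_rot: [-0.0, 0.995, 0.1, 0.0]
force: [1.1, -0.9, -0.2]
grip_width: 0.447
grip_force: 0.0
```

Emit:
send_rows([
  {"offset": [-3,-3,0],"spin": 0},
  {"offset": [-6,-6,0],"spin": 0},
  {"offset": [-9,-9,0],"spin": 0},
  {"offset": [-10,-12,0],"spin": 0},
  {"offset": [-10,-15,0],"spin": 0},
  {"offset": [-10,-15,0],"spin": 0},
])

```text
time_s: 19.03
eef_pos: [330.2, -314.6, 217.4]
ee_rot: [0.001, 0.995, 0.096, -0.0]
force: [0.2, -0.1, 0.1]
grip_width: 0.45
grip_force: 0.0
```

```bash
python3 look.py s8; python3 - <<'E'
from h import *
p,d=ctrl.capture("top"); cv2.imwrite("pics/t8.png",p[:,:,::-1])
O,x,y=np.array([600,-10.]),np.array([.9805,.1967]),np.array([-.1967,.9805])
for n,D in(("top0",np.load("top0.npy")),("top",d),):
    P=cloud("top",D); l=P[...,:2]-O; lx,ly=l@x,l@y
    m=(P[...,2]>165)&(P[...,2]<195)&(abs(lx+46)<25)&(abs(ly+65)<30); print(n,"lug",m.sum(),lx[m].mean(),ly[m].mean(),np.percentile(ly[m],[2,98]))
for n in("side0","s8"):
    P=cloud("side",np.load(n+".npy")); l=P[...,:2]-O; lx,ly=l@x,l@y
    m=(P[...,2]>150)&(P[...,2]<195)&(abs(lx+46)<25)&(abs(ly+65)<30); print(n,"lug",m.sum(),lx[m].mean(),ly[m].mean(),np.percentile(ly[m],[2,98]))
a=cv2.resize(cv2.imread("pics/s8.png")[160:280,230:350],(400,400),interpolation=cv2.INTER_CUBIC)
b=cv2.resize(p[165:265,230:330,::-1],(400,400),interpolation=cv2.INTER_CUBIC); cv2.imwrite("pics/c8.png",cv2.hconcat([a,b]))
E
```

```text
19.0333 [ 330.22023326 -314.6328422   217.37547844] [ 0.2440256  -0.09460702  0.11155233] 0.4496520932381722 t_gate -175.62682165977958
lane 0 (np.int64(316), np.int64(226)) 70.0 [623. -66. 126.]
lane 1 (np.int64(310), np.int64(218)) 100.0 [610. -55. 147.]
lane 2 (np.int64(304), np.int64(210)) 100.0 [603. -24. 150.]
lane 3 (np.int64(299), np.int64(203)) 60.0 [602.  24. 133.]
lane 4 (np.int64(294), np.int64(196)) 169.0 [591.  34. 152.]
lane 5 (np.int64(289), np.int64(189)) 170.0 [585.  68. 150.]
top0 lug 42 -46.04753319504745 -62.330167584731186 [-69.43379806 -55.93512152]
top lug 44 -46.31839355574326 -69.18264500174547 [-76.04872712 -62.52313917]
side0 lug 72 -46.95837189407874 -61.55852026150218 [-67.01230036 -52.14836968]
s8 lug 82 -46.49590898740993 -69.11553594699048 [-74.16664052 -59.19412199]
```

View pics/c8.png

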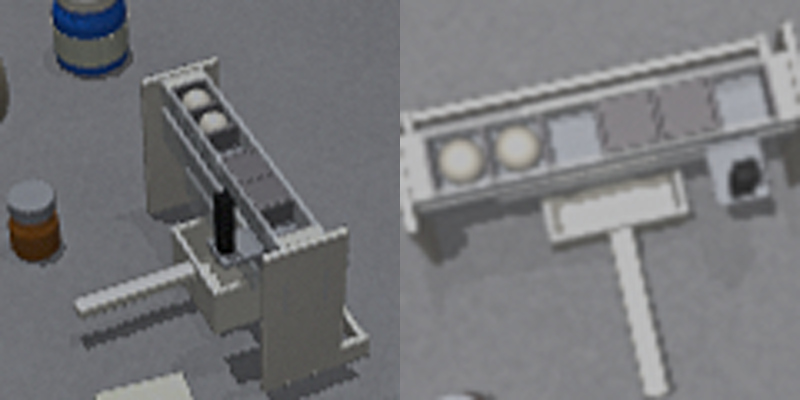

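```bash
python3 - <<'E'
from h import *
O,x,y=np.array([600,-10.]),np.array([.9805,.1967]),np.array([-.1967,.9805])
p1=cv2.imread("pics/s8.png")
a=cv2.resize(p1[215:265,275:325],(400,400),interpolation=cv2.INTER_CUBIC)
b=cv2.resize(cv2.imread("pics/t8.png")[200:235,260:305],(400,311),interpolation=cv2.INTER_CUBIC); b=cv2.copyMakeBorder(b,0,89,0,0,cv2.BORDER_CONSTANT)
cv2.imwrite("pics/c9.png",np.clip(cv2.hconcat([a,b])*1.4,0,255).astype(np.uint8))
P=cloud("side",np.load("s8.npy")); l=P[...,:2]-O; lx,ly=l@x,l@y; Z=P[...,2]
m=(abs(lx)<38)&(abs(ly)<38)&(Z<60)&(Z>0)
v,u=np.nonzero(m); print(len(u)); 
for i in range(0,len(u),max(1,len(u)//25)): print((u[i],v[i]),lx[v[i],u[i]].round(),ly[v[i],u[i]].round(),Z[v[i],u[i]].round(),p1[v[i],u[i]])
for q in("tub","jar","soap_box","pump_bottle"):
    for r in ctrl.place_of("top",q)[:1]: print(q,at_z("top",r["uv"],0).round())
E
```

```text
169
(np.int64(284), np.int64(230)) -37.0 34.0 51.0 [110 115 114]
(np.int64(293), np.int64(236)) -12.0 31.0 19.0 [76 78 79]
(np.int64(295), np.int64(238)) -10.0 22.0 18.0 [56 56 54]
(np.int64(295), np.int64(239)) -5.0 31.0 3.0 [82 86 86]
(np.int64(295), np.int64(240)) -9.0 23.0 9.0 [101 106 106]
(np.int64(292), np.int64(241)) -18.0 25.0 6.0 [168 171 168]
(np.int64(298), np.int64(241)) -3.0 17.0 7.0 [101 104 104]
(np.int64(294), np.int64(242)) -15.0 18.0 7.0 [156 158 157]
(np.int64(300), np.int64(242)) 0.0 10.0 8.0 [105 109 110]
(np.int64(296), np.int64(243)) -10.0 14.0 5.0 [101 105 107]
(np.int64(302), np.int64(243)) 4.0 4.0 8.0 [90 94 95]
(np.int64(298), np.int64(244)) -8.0 6.0 8.0 [100 105 106]
(np.int64(307), np.int64(244)) -1.0 -35.0 43.0 [86 87 85]
(np.int64(299), np.int64(245)) -25.0 -37.0 52.0 [162 164 163]
(np.int64(296), np.int64(246)) -32.0 -32.0 47.0 [155 157 156]
(np.int64(296), np.int64(247)) -34.0 -37.0 48.0 [146 148 148]
(np.int64(306), np.int64(247)) -5.0 -37.0 35.0 [92 91 92]
(np.int64(306), np.int64(248)) -4.0 -35.0 29.0 [90 95 95]
(np.int64(300), np.int64(249)) -22.0 -35.0 33.0 [89 92 92]
(np.int64(300), np.int64(250)) -23.0 -37.0 32.0 [89 93 94]
(np.int64(297), np.int64(251)) -31.0 -36.0 31.0 [88 91 93]
(np.int64(298), np.int64(252)) -28.0 -35.0 23.0 [89 92 93]
(np.int64(306), np.int64(252)) -5.0 -37.0 15.0 [90 94 93]
(np.int64(303), np.int64(253)) -14.0 -38.0 16.0 [93 96 96]
(np.int64(302), np.int64(254)) -16.0 -35.0 11.0 [89 93 93]
(np.int64(304), np.int64(255)) -11.0 -38.0 7.0 [90 96 95]
(np.int64(300), np.int64(256)) -23.0 -38.0 9.0 [90 95 93]
(np.int64(299), np.int64(257)) -26.0 -38.0 6.0 [90 94 94]
(np.int64(296), np.int64(259)) -34.0 -36.0 0.0 [81 84 83]
tub [542. 322.   0.]
jar [443.  76.   0.]
soap_box [ 497. -163.    0.]
pump_bottle [ 710. -188.    0.]
```

View pics/c9.png

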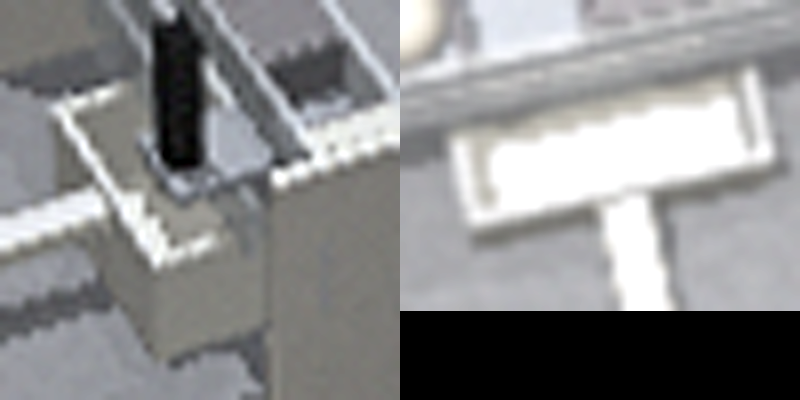

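The balls can't be seen from here; the funnel and lug hide them. I'll check the earlier depth pictures, where the lug was out of the way.

```bash
python3 - <<'E'
from h import *
O,x,y=np.array([600,-10.]),np.array([.9805,.1967]),np.array([-.1967,.9805])
for n in("s6","s7","s8"):
    p=cv2.imread(f"pics/{n}.png"); P=cloud("side",np.load(n+".npy")); l=P[...,:2]-O; lx,ly=l@x,l@y; Z=P[...,2]
    print(n)
    for v in range(236,250,2): print(v," ".join(f"{lx[v,u]:4.0f},{ly[v,u]:4.0f},{Z[v,u]:3.0f}({p[v,u].mean():3.0f})" for u in range(290,312,3)))
E
```

```text
s6
236  -15,  44,  8( 89)  -11,  32, 17( 78)   -6,  23, 23(105)  -17, -19, 66( 79)  -16, -36, 81( 78)  -17, -55, 99( 59)  -17, -73,115( 86)  -28,-110,153(109)
238  -17,  41,  4(100)  -10,  35,  6(107)   -8,  19, 20( 89)    1,  18, 16( 82)  -19, -41, 79( 61)  -17, -55, 91(106)  -18, -74,110( 65)  -29,-111,148( 85)
240  -38,  -7, 50(122)  -12,  31,  2( 99)   -6,  24,  6(101)    1,  19,  7(104)  -17, -38, 68( 87)  -17, -56, 85( 86)  -19, -75,103( 57)  -29,-112,142( 85)
242  -41, -14, 49( 97)  -17,  20,  6(159)   -7,  21,  1(106)   -2,  13,  7(106)    6,  10,  6(104)  -17, -55, 77( 85)  -18, -74, 94( 78)  -27,-108,131( 87)
244  -40, -10, 37( 74)  -37, -24, 50(136)  -11,  13,  2(106)   -6,   5,  8(107)  -15, -34, 49(110)  -17, -55, 69( 78)  -18, -74, 87( 75)  -28,-109,125( 88)
246  -40, -11, 31( 76)  -41, -32, 51(108)  -36, -40, 55(108)  -24, -34, 45(102)  -17, -38, 45( 92)   -8, -37, 40( 82)    2, -36, 34( 80)  -29,-112,120( 87)
248  -42, -14, 26( 77)  -42, -33, 44( 76)  -35, -37, 45( 94)  -25, -35, 38( 91)  -16, -36, 36( 89)   -9, -39, 35( 92)  -33,-104,107( 80)  -29,-113,114( 90)
s7
23
[... 1484 characters left out ...]
  -17, -38, 68( 88)  -18, -56, 85( 86)  -18, -74,102( 65)  -27,-107,137( 86)
242  -40, -11, 46(149)  -18,  19,  8(152)  -10,  16,  7(107)   -2,  12,  8(109)    5,   7,  9(105)  -17, -56, 77( 80)  -19, -76, 97( 81)  -28,-109,132( 87)
244  -40, -11, 38( 73)  -39, -28, 53(171)  -12,  12,  4( 99)   -4,   8,  4(104)  -15, -32, 47(101)  -19, -59, 73( 80)  -17, -73, 86( 79)  -28,-110,126( 89)
246  -41, -12, 32( 80)  -41, -32, 51(147)  -32, -32, 47(156)  -26, -38, 50(152)  -16, -36, 44( 97)   -8, -38, 42( 80)    1, -37, 37( 81)  -27,-108,116( 90)
248  -40, -10, 21( 82)  -42, -35, 46( 76)  -35, -38, 46(103)  -26, -38, 42( 88)  -17, -38, 38( 92)   -9, -39, 34( 93)  -33,-104,108( 81)  -28,-111,113( 87)
```

Nothing suggests a tablet outside the cup: the spout-to-rim gap is too small for one to escape. The gate reads about 0.8 mm open, and the stall while I was gripping it was ambiguous. I'll push the lug once more from its +y side with shut fingers to be sure.

Emit:
send_rows([
  {"offset": [2.5,2.7,0],"spin": 0},
  {"offset": [5,5.5,0],"spin": 0},
  {"offset": [7.6,8.4,0],"spin": 0},
  {"offset": [10.2,11.2,0],"spin": 0},
  {"offset": [12.8,14.1,0],"spin": 0},
  {"offset": [15.4,17,0],"spin": 0},
  {"offset": [18,19.8,0],"spin": 0},
  {"offset": [20.4,22.5,0],"spin": 0},
], grip=0)

```text
time_s: 20.05
eef_pos: [536.6, -82.6, 217.7]
ee_rot: [0.0, 0.995, 0.1, 0.0]
force: [0.7, -0.2, -0.2]
grip_width: 0.001
grip_force: 0.0
```

Emit:
send_rows([
  {"offset": [2,2.2,0],"spin": 0},
  {"offset": [3.2,3.5,0],"spin": 0},
  {"offset": [3.2,3.5,0],"spin": 0},
  {"offset": [3.2,3.5,0],"spin": 0},
])

```text
time_s: 20.38
eef_pos: [567.4, -49.3, 217.3]
ee_rot: [0.0, 0.995, 0.1, -0.0]
force: [-0.7, -0.8, -0.9]
grip_width: -0.002
grip_force: 0.0
```

Emit:
send_rows([
  {"offset": [0,0,-2],"spin": 0},
  {"offset": [0,0,-5],"spin": 0},
  {"offset": [0,0,-8],"spin": 0},
  {"offset": [0,0,-9.8],"spin": 0},
  {"offset": [0,0,-10.3],"spin": 0},
  {"offset": [0,0,-10.3],"spin": 0},
])

```text
time_s: 20.88
eef_pos: [566.6, -50.8, 114.0]
ee_rot: [-0.0, 0.995, 0.098, -0.001]
force: [-0.0, -0.4, 0.5]
grip_width: -0.001
grip_force: 0.0
```

Emit:
send_rows([
  {"offset": [0.06,-0.3,0],"spin": 0},
  {"offset": [0.12,-0.6,0],"spin": 0},
  {"offset": [0.14,-0.7,0],"spin": 0},
  {"offset": [0.16,-0.8,0],"spin": 0},
  {"offset": [0.16,-0.8,0],"spin": 0},
])

```text
time_s: 21.3
eef_pos: [569.3, -58.6, 115.1]
ee_rot: [0.0, 0.995, 0.099, 0.0]
force: [-0.0, 0.4, 0.0]
grip_width: 0.001
grip_force: 0.0
```

Emit:
send_rows([
  {"offset": [-0.5,-0.2,0],"spin": 0},
  {"offset": [-0.45,-0.4,0],"spin": 0},
  {"offset": [-0.4,-0.6,0],"spin": 0},
  {"offset": [-0.4,-0.6,0],"spin": 0},
])

```text
time_s: 21.63
eef_pos: [564.9, -64.2, 114.5]
ee_rot: [-0.0, 0.995, 0.099, -0.0]
force: [-1.8, 2.8, 0.9]
grip_width: 0.0
grip_force: 1.0
```

Emit:
send_rows([
  {"offset": [0.02,-0.1,0],"spin": 0},
  {"offset": [0.04,-0.2,0],"spin": 0},
  {"offset": [0.04,-0.2,0],"spin": 0},
])

```text
time_s: 21.88
eef_pos: [564.8, -64.3, 114.5]
ee_rot: [-0.002, 0.995, 0.099, -0.001]
force: [-4.8, 11.3, 3.9]
grip_width: -0.004
grip_force: 6.0
```

Emit:
send_rows([
  {"offset": [0.02,-0.1,0],"spin": 0},
  {"offset": [0.04,-0.2,0],"spin": 0},
  {"offset": [0.04,-0.2,0],"spin": 0},
])

```text
time_s: 22.13
eef_pos: [564.8, -64.3, 114.5]
ee_rot: [-0.003, 0.995, 0.099, -0.001]
force: [-6.9, 21.1, 6.5]
grip_width: 0.001
grip_force: 10.8
```

A 21 N push gives no movement, so the gate is at its stop and shut. I'll back off, rise and retreat.

Emit:
send_rows([
  {"offset": [-0.2,0.8,0],"spin": 0},
  {"offset": [-0.3,1.4,0],"spin": 0},
  {"offset": [-0.3,1.4,2],"spin": 0},
  {"offset": [-0.3,1.4,5],"spin": 0},
  {"offset": [-0.3,1.4,8],"spin": 0},
  {"offset": [-0.3,1.4,10],"spin": 0},
  {"offset": [-3,1.4,11],"spin": 0},
  {"offset": [-7,1.4,11],"spin": 0},
])

```text
time_s: 22.8
eef_pos: [497.4, -54.9, 226.2]
ee_rot: [0.001, 0.995, 0.099, 0.002]
force: [-0.1, -0.4, -0.0]
grip_width: 0.0
grip_force: 0.0
```

Emit:
send_rows([
  {"offset": [-4,-3,0],"spin": 0},
  {"offset": [-8,-6,0],"spin": 0},
  {"offset": [-10,-9,0],"spin": 0},
  {"offset": [-12,-12,0],"spin": 0},
  {"offset": [-14,-15,0],"spin": 0},
  {"offset": [-14,-18,0],"spin": 0},
  {"offset": [-14,-18,0],"spin": 0},
  {"offset": [-14,-18,0],"spin": 0},
])

```text
time_s: 23.47
eef_pos: [355.5, -235.4, 224.4]
ee_rot: [0.0, 0.995, 0.097, -0.0]
force: [0.0, 0.1, 0.1]
grip_width: 0.001
grip_force: 0.0
```

```bash
python3 look.py s9; python3 - <<'E'
from h import *
p,d=ctrl.capture("top"); O,x,y=np.array([600,-10.]),np.array([.9805,.1967]),np.array([-.1967,.9805])
P=cloud("top",d); l=P[...,:2]-O; lx,ly=l@x,l@y
m=(P[...,2]>165)&(P[...,2]<195)&(abs(lx+46)<25)&(abs(ly+65)<30); print("lug",ly[m].mean())
m=(P[...,2]>40)&(P[...,2]<56)&(abs(ly)<60)&(lx>-60)&(lx<-20); print("cup",np.percentile(lx[m],1),np.percentile(ly[m],[1,99]))
for n,c,z in(("jar",(442,79),45),("box",(491,-153),40),("tub",(542,322),75),("pump",(712,-188),150)):
    for D in (np.load("top0.npy"),d):
        Q=cloud("top",D); m=(Q[...,2]>z)&(np.hypot(Q[...,0]-c[0],Q[...,1]-c[1])<50); print(n,Q[m][:,:2].mean(0).round(1),end=" ")
    print()
print(ctrl.finish_job())
E
```

```text
23.4667 [ 355.52519675 -235.41142792  224.40526567] [0.04232306 0.06585191 0.06986195] 0.0010952007770263794 t_gate -102.92771127235491
[297. 218.] 0.25
[260. 178.] 0.22
[302. 214.] 0.15
lane 0 (np.int64(316), np.int64(226)) 70.0 [623. -66. 126.]
lane 1 (np.int64(310), np.int64(218)) 101.0 [609. -61. 153.]
lane 2 (np.int64(304), np.int64(210)) 101.0 [602. -28. 153.]
lane 3 (np.int64(299), np.int64(203)) 60.0 [603.  29. 128.]
lane 4 (np.int64(294), np.int64(196)) 171.0 [590.  33. 152.]
lane 5 (np.int64(289), np.int64(189)) 172.0 [585.  66. 151.]
lug -69.48880762007525
cup -58.69154452158428 [-42.01593838  40.88314646]
jar [442.7  78.1] jar [442.6  78. ] 
box [ 490.3 -152.2] box [ 490.6 -152.3] 
tub [539.1 327.1] tub [539.  327.1] 
pump [ 703.8 -196.2] pump [ 703.9 -196.2] 
the job is handed in; nothing more can be done
None
```

I handed the job in at about 23 s: the scoop is centred under the spout, the gate is shut against its stop, and the jar, tub, box and bottle have not moved. Two tablets left their lanes and the other two are still in theirs, but the dispenser hid the inside of the cup, so I never saw both tablets in the scoop.

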